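# Stack board on insulator and index the test carriage

### The job

Lay the plain insulating sheet squarely on the bare metal plate of the carriage between its two end lips, then stack the circuit board on top of the sheet the same way. Then take the carriage by its black handle and slide it along the rail, with its load in place, until you feel its ball click into the notch at the steel lug; do not run past the notch. Finish while still holding the handle there, and leave the other things on the bench alone.

Things in the scene. Friction and masses are not known exactly. Their poses are not given: they have to be found in the camera images.
- sheet_mid (a point): Centre of the loose insulating sheet: a plain tan rectangle, 50 x 90 x 5 mm (its own x, y, z), about 50 g. It starts flat on one of two equal stands (36 x 70 mm, 25 mm high, set the same way round), so its long edges overhang by 7 mm and can be pinched across x. Which stand it is on changes.
- board_mid (a point): Centre of the loose circuit board's base, a green slab 58 x 90 x 4 mm (its own x, y, z), about 90 g, with parts on top up to 12 mm above the slab and at least 5 mm in from the long edges. It starts flat on the other stand, long edges overhanging by 11 mm; pinch it across x. Either end-for-end way round is fine when stacked.
- nest (a point): Centre of the top of the carriage's bare aluminium plate, 42.5 mm above the bench; z up, y along the rail. Plate 42 (x) by 100 mm (y), 8 mm thick, on a saddle as wide. Sheet and board lie on it with long sides along y, overhanging along x. End lips, 10 mm above the plate, have inner faces at y = +51 and -51 mm: 90 mm parts have 6 mm to spare at each end. The carriage slides towards -y.
- grip (a point): Point to hold on the carriage's upright black handle post, 20 mm (x) by 12 mm (y) and 50 mm high: on its axis, 15 mm below its top, 69.5 mm above the bench. Axes as the nest's: y along the rail. It is 85 mm from the nest towards -y, so the handle leads as the carriage slides. Travel is 220 mm, starting within 30 mm of the loading end.
- carriage: The carriage of nest and post; origin 22 mm under nest. Sliding takes about 1.5 to 3 N. A sprung ball under a side arm (+x) level with the post runs on the index strip, drops 2 mm into the notch with a small pull forward, then resists leaving it by about 5 N more, either way. If the grip is eased there, the ball centres the carriage and keeps it.
- index_strip: Fixed steel strip 14 mm wide, 12 mm high, along the rail, 45 mm from its middle on the +x side; origin on the bench under the notch, a 10 mm gap in it; y as the carriage's. An upright steel lug, 14 mm wide and 32 mm high, marks the notch on the outer side. Ball in notch: handle post level with the lug, grip at y = 0 in this frame. It starts 70 to 170 mm from the post.
- sheet: The insulating sheet of sheet_mid; origin at the centre of its underside.
- board: The circuit board of board_mid; origin at the centre of its underside.
- mug: Bystander: black mug, 80 mm wide and 95 mm high; origin at the centre of its foot.
- bottle: Bystander: small capped bottle, 44 mm wide and 90 mm high; origin at the centre of its foot.
- driver: Bystander: red-handled screwdriver lying on the bench; origin at the middle of its underside, x along it.
Not all that is in view belongs to the job. There is more than one size of the board; the job needs the smaller.

How it is judged (in metres and radians):
On the way, in this order (a step that is already met when the one before it is completed fails the run):
1. the sheet lies on the plate, let go (x of sheet_mid in the frame of nest between -0.007 and 0.007 m and y of sheet_mid in the frame of nest between -0.008 and 0.008 m and z of sheet_mid in the frame of nest between 0.0005 and 0.0045 m and angle between the y axis of sheet_mid and the y axis of nest, either way round below 0.15 rad and contact force between the fingers and sheet below 0.05 N), for 0.2 s.
2. the board lies on the sheet, let go (all of step 1 and x of board_mid in the frame of nest between -0.007 and 0.007 m and y of board_mid in the frame of nest between -0.008 and 0.008 m and z of board_mid in the frame of nest between 0.005 and 0.009 m and angle between the y axis of board_mid and the y axis of nest, either way round below 0.15 rad and contact force between the fingers and board below 0.05 N), for 0.2 s.
3. the loaded carriage is held by its handle in the notch (x of sheet_mid in the frame of nest between -0.007 and 0.007 m and y of sheet_mid in the frame of nest between -0.008 and 0.008 m and z of sheet_mid in the frame of nest between 0.0005 and 0.0045 m and angle between the y axis of each of sheet_mid, board_mid and the y axis of nest, either way round below 0.15 rad and x of board_mid in the frame of nest between -0.007 and 0.007 m and y of board_mid in the frame of nest between -0.008 and 0.008 m and z of board_mid in the frame of nest between 0.005 and 0.009 m and y of grip in the frame of index_strip between -0.0025 and 0.0025 m and contact force between the fingers and carriage above 2 N and distance between the grasp point and grip below 0.035 m), for 0.3 s.
At the end, for the whole second after the job is handed in: Sheet on plate and board on sheet, each within 7 mm across, 8 mm along, 2 mm in height and 0.15 rad of the nest, not touched; handle still, within 2.5 mm of the notch along the rail, held with over 2 N, the grasp point within 35 mm of grip (all of step 3 and contact force between the fingers and sheet below 0.05 N and contact force between the fingers and board below 0.05 N and linear speed of carriage below 0.005 m/s); the arm keeps its last pose, push and grip.
It fails at once if the carriage ran past the notch by more than 8 mm (y of grip in the frame of index_strip below -0.008 m).
It fails at once if a bystander was moved by more than 25 mm (distance of any of mug, bottle, driver from where it was at the start of the episode above 0.025 m).
It also fails if it takes over 72 s, if anything falls off the work surface, if the arm or the gripper's body presses on something with over 40 N, if the wrist force passes 120 N, or if a joint passes its speed limit or range.

### The arm

A 6-joint arm with a two-finger parallel gripper is mounted at the origin on the work surface. World frame = base frame: x ahead of the robot, y to its left, z up, the work surface at z = 0. Lengths are in mm, angles in rad, forces in N, time in s.
With the tool pointing down it reaches from about 400 to 925 mm from the base axis. Payload 12.5 kg.
Tool frame: the origin (TCP) lies on the mounting face of the last link; the fingertips stand 190 mm ahead of it and the grasp point (between the pads) lies 171 mm ahead of it (env.grasp_offset is the distance from the TCP to the grasp point, in mm); z points along the fingers, y is the direction in which the jaws open and shut (so a half turn about z gives the same grasp; the last joint's range is limited). The gripper opens to 95 mm and grips with 3 to 60 N. Pads are 20 mm wide; open, the fingers measure 119 mm over their backs; the gripper's body (75 mm by 180 mm) begins 59 mm behind the grasp point.
Start: joints at [1.127, 0.491, 1.559, -0, 1.092, -0.106], TCP at [207.109, 589.687, 404.761] pointing down, gripper open.
Joint ranges: [-3.1, 3.1], [-0.84, 2.19], [0.05, 2.79], [-1.13, 4.28], [0.06, 2.93], [-2.69, 2.69]. Speed limits (rad/s): [2.22, 2.22, 2.79, 3.14, 3.14, 3.14].

### API

Orientations are given as [roll, pitch, yaw] about the fixed x, y, z axes, in that order (R = Rz(yaw) Ry(pitch) Rx(roll)).
In Python, from cell import env, viewer gives the robot as it stands.
- The arm moves only by the tool play_rows, never from a script. Its argument "increments" is a list of rows, each an object of numbers: "dx", "dy", "dz": the shift along the tool's x, y, z in mm; "rx", "ry", "rz": the turn, a rotation vector about the tool's x, y, z in units of 6 degrees (1.0 is 6 degrees). A call has 1 to 8 rows; each row is the pose to reach, as a shift and turn from the pose measured when the call began, along the tool's axes at that moment; what a row does not reach only later rows make up. A row lasts 1/12 s, in which the tool goes at most 41.7 mm and 7.16 degrees, less where a joint would pass 70% of its speed; a pose out of reach is approached as far as the arm can. A call with a gripper value outside its range is refused whole. "fingers" is the opening, from 0 (shut) to 1 (fully open), set as the call begins (left out, the last holds). The fingers move at their own pace and stop on an object; the grip force is fixed at half the most. Time passes only in rows, so rows that repeat a pose let the fingers close. It gives the time, the measured TCP pose, the force and the opening at its end, in the units of the state.
- env.state(): the state, without advancing time (a new reading comes with each control period).
- viewer.read_camera(name): name is "scene" or "top" or "wrist"; returns a dict with "image" (400x640x3 uint8, red, green, blue), "fx", "fy", "cx", "cy" (pixels), "rvec" (rotation vector, rad) and "tvec" (3), from world to camera coordinates, as OpenCV has them. Camera axes: x right, y down, z forward; pixel columns grow to the right and rows downward; lengths in mm; the calibration is good to about 2 mm. A picture is of the moment at which its call begins. There is no depth.
- env.job_done(): hands the job in, once; it reports no verdict.
The state is a dict: "t": time; "joints": joint angles; "qvel": joint speeds; "tau": joint torques, N m; "eef_pos": TCP position; "tcp_rot": TCP orientation; "ft_force": force on the tool from outside, world axes, zero at the start; "moment": the same for the moment, N m; "opening": opening from 0.0 (shut) to 1.0 (fully open).
Only numpy, scipy, OpenCV 4.12 (cv2) and the standard library are available. Lean on these libraries where they do the work, as an engineer would, in place of code of your own. Each camera call takes 0.05 s, during which the arm holds its last target.

## Working session

There is one attempt and no reset: what is moved stays moved. The work goes in short steps, Python scripts to look and compute and a tool call to move; the robot and the scene stay as the last step left them, time stands still between calls to the robot, and variables do not carry over. Pictures are saved under pics/ and viewed, and the job is handed in when it is done.

Besides the shell and the picture viewer there is one more tool, called after "Call:" as name(argument=value, ...) on one line, values as JSON. play_rows: Moves the arm, as the interface text tells. Its arguments: {"type":"object","properties":{"increments":{"type":"array","items":{"type":"object","properties":{"dx":{"type":"number"},"dy":{"type":"number"},"dz":{"type":"number"},"rx":{"type":"number"},"ry":{"type":"number"},"rz":{"type":"number"}}}},"fingers":{"type":"number"}},"required":["increments"]}

```bash
mkdir -p pics; ls; cat > h.py <<'E'
import numpy as np, cv2
from cell import env, viewer
def shot(n,f):
    c=viewer.read_camera(n); cv2.imwrite('pics/'+f,cv2.cvtColor(c['image'],cv2.COLOR_RGB2BGR)); np.save('pics/'+f+'.npy',c,allow_pickle=True); return c
def load(f): return np.load('pics/'+f+'.npy',allow_pickle=True).item()
def ray(c,u,v,z):
    R=cv2.Rodrigues(np.array(c['rvec'],float))[0]; t=np.array(c['tvec'],float).ravel()
    d=R.T@np.array([(u-c['cx'])/c['fx'],(v-c['cy'])/c['fy'],1]); o=-R.T@t
    return o+d*(z-o[2])/d[2]
def proj(c,p):
    R=cv2.Rodrigues(np.array(c['rvec'],float))[0]; q=R@np.array(p,float)+np.array(c['tvec'],float).ravel()
    return c['fx']*q[0]/q[2]+c['cx'],c['fy']*q[1]/q[2]+c['cy']
E
python3 - <<'E'
from h import *
s=env.state()
print(s)
for n in ['scene','top','wrist']:
    c=shot(n,n+'0.png'); R=cv2.Rodrigues(np.array(c['rvec']))[0]; print(n,c['fx'],-R.T@np.array(c['tvec']).ravel(), R[2])
E
```

```text
pics
{'t': 0.0, 'joints': array([ 1.12736584e+00,  4.91542867e-01,  1.55944553e+00,  2.50331118e-05,
        1.09167917e+00, -1.05586860e-01]), 'qvel': array([-0.00010664, -0.00085246,  0.00060848,  0.0014331 ,  0.00021415,
       -0.0006048 ]), 'tau': array([-5.72866084e-04, -6.12651300e+01, -2.58188832e+01,  6.91056973e-02,
        4.82045521e-02, -6.87967690e-05]), 'eef_pos': array([207.11306369, 589.65030593, 404.17335527]), 'tcp_rot': array([-3.14052607e+00, -1.35363894e-04,  2.80373740e+00]), 'ft_force': array([ 0.57325859, -0.27101083, -0.57962442]), 'moment': array([0.01362411, 0.02121232, 0.02259838]), 'opening': 0.9987442776066462}
scene 453.8160751928525 [1227.10787579 -850.80406366  813.95654642] [-0.50569642  0.65160649 -0.56540262]
top 466.7209350999788 [ 364.68346997  -10.59741991 1314.70720337] [ 0.17787225 -0.01001845 -0.98400259]
wrist 307.66329786057867 [143.05627066 613.24125091 383.63775585] [ 0.22564654 -0.08017848 -0.97090424]
```

View pics/scene0.png

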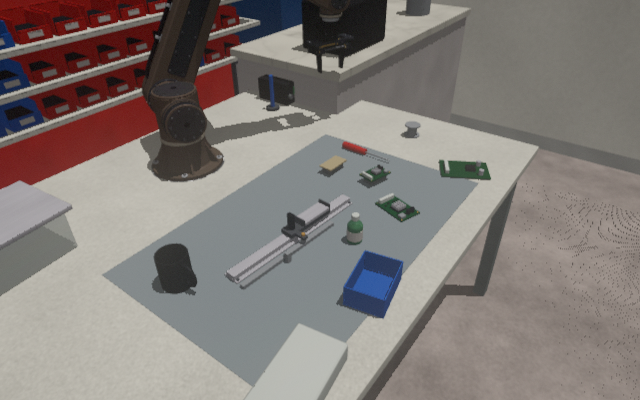

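View pics/top0.png

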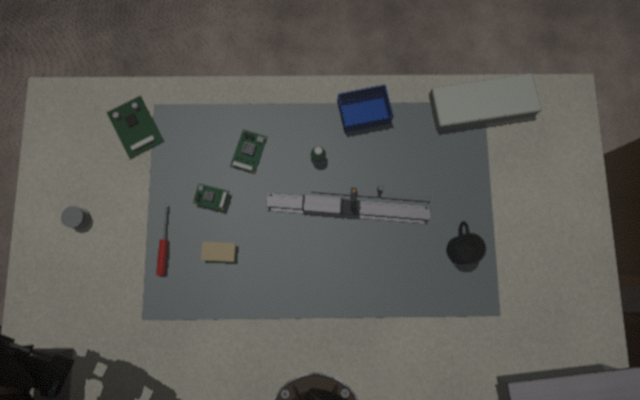

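View pics/wrist0.png

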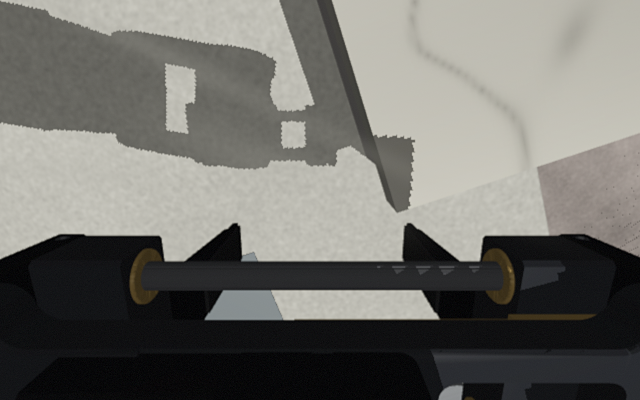

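```bash
python3 - <<'E'
from h import *
a=cv2.imread('pics/top0.png')
cv2.imwrite('pics/topA.png',cv2.resize(a[100:290,90:290],None,fx=3,fy=3,interpolation=cv2.INTER_CUBIC)*1)
cv2.imwrite('pics/topB.png',cv2.resize(a[170:240,255:445],None,fx=4.2,fy=4.2,interpolation=cv2.INTER_CUBIC))
c=load('top0.png')
g=lambda lo,hi,x0,x1,y0,y1,z,n:0
hsv=cv2.cvtColor(a,cv2.COLOR_BGR2HSV)
m=cv2.inRange(hsv,(15,60,90),(30,200,255)); 
for nm,m,z in [('tan',m,30),('green',cv2.inRange(hsv,(35,70,20),(90,255,160)),29)]:
    for k in cv2.findContours(m,cv2.RETR_EXTERNAL,cv2.CHAIN_APPROX_NONE)[0]:
        if cv2.contourArea(k)>100 :
            r=cv2.minAreaRect(k); print(nm,r)
            w=np.array([ray(c,u,v,z)[:2] for u,v in cv2.boxPoints(r)]); print(w.mean(0).round(1),np.linalg.norm(w[0]-w[1]),np.linalg.norm(w[1]-w[2]))
E
```

```text
tan ((218.0, 251.5), (17.0, 32.0), 90.0)
[453.  260.8] 87.68884378511616 46.366004001382976
green ((208.75291442871094, 196.61178588867188), (24.947004318237305, 19.306812286376953), 12.528807640075684)
[606.2 291.3] 54.49034374004341 70.56385244005575
green ((248.90158081054688, 149.56207275390625), (24.242530822753906, 33.4016227722168), 19.09349250793457)
[741.9 181.5] 97.69274944134388 70.29280261093186
green ((135.10000610351562, 126.70001220703125), (49.64070510864258, 36.224300384521484), 63.43495178222656)
[812.8 509.1] 102.6193347678713 152.2426343685078
```

View pics/topA.png

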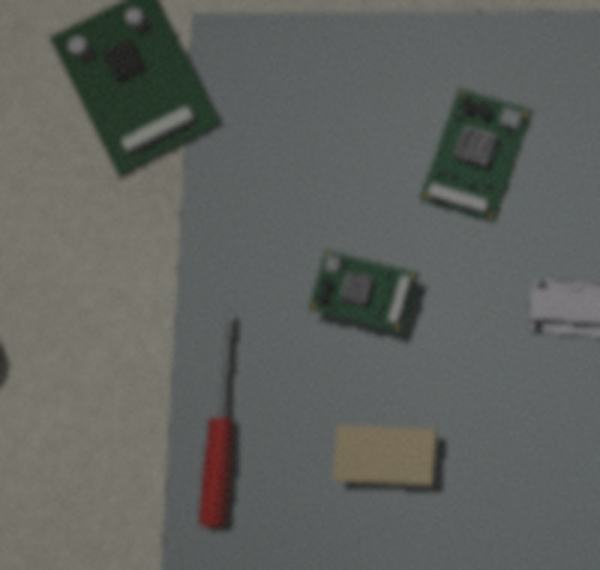

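View pics/topB.png

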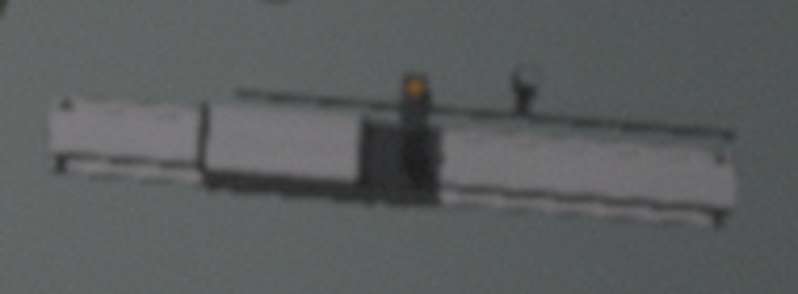

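```bash
python3 - <<'E'
from h import *
c=load('top0.png')
P=lambda u,v,z:ray(c,255+u/4.2,170+v/4.2,z).round(0)
print('lip near',P(205,140,52),'post lip',P(362,150,52),'post',P(415,160,85),'arm',P(413,88,25),'lug',P(522,72,32),'rail ends',P(50,130,20),P(735,180,20), 'bottle',ray(c,318,148,90),'mug',ray(c,466,250,95),'driver',ray(c,163,258,10))
E
```

```text
lip near [581.  25.  52.] post lip [573. -77.  52.] post [ 561. -109.   85.] arm [ 620. -114.   25.] lug [ 628. -186.   32.] rail ends [594. 130.  20.] [ 556. -328.   20.] bottle [726.62603229 -15.17271713  90.        ] mug [ 446.07717789 -399.07535739   95.        ] driver [437.82787957 416.59763912  10.        ]
```

```bash
cat >> h.py <<'E'
from scipy.spatial.transform import Rotation as Ro
def plan(p,yaw,pr=True):
    s=env.state(); R=Ro.from_euler('xyz',s['tcp_rot']); T=Ro.from_euler('xyz',[np.pi,0,yaw])
    d=R.inv().apply(np.array(p)-s['eef_pos']); r=(R.inv()*T).as_rotvec()*180/np.pi/6
    print('t %.2f'%s['t'],'pos',s['eef_pos'].round(1),'rot',s['tcp_rot'].round(3),'f',s['ft_force'].round(1),'open %.3f'%s['opening'],'| dxyz',d.round(1),'r',r.round(2)); return d,r
E
python3 -c "
from h import *
plan([540,120,450],1.57)"
```

```text
t 0.15 pos [207.1 589.7 404.3] rot [-3.141 -0.     2.804] f [ 0.6 -0.2  0.6] open 0.999 | dxyz [-469.7 -332.8  -45.4] r [-1.000e-02  0.000e+00  1.178e+01]
```

Call:
play_rows(increments=[{"dx":-235,"dy":-166,"dz":-30,"rz":6},{"dx":-235,"dy":-166,"dz":-30,"rz":6},{"dx":-235,"dy":-166,"dz":-30,"rz":6},{"dx":-235,"dy":-166,"dz":-30,"rz":6},{"dx":-470,"dy":-333,"dz":-46,"rz":11.77},{"dx":-470,"dy":-333,"dz":-46,"rz":11.77},{"dx":-470,"dy":-333,"dz":-46,"rz":11.77},{"dx":-470,"dy":-333,"dz":-46,"rz":11.77}])

```text
invalid input
```

```bash
python3 -c "
from h import *
plan([540,120,450],1.57)"
```

```text
t 0.15 pos [207.1 589.7 404.3] rot [-3.141 -0.     2.804] f [ 0.6 -0.2  0.6] open 0.999 | dxyz [-469.7 -332.8  -45.4] r [-1.000e-02  0.000e+00  1.178e+01]
```

Call:
play_rows(increments=[{"dx":-30,"dy":-20,"dz":-3,"rx":0,"ry":0,"rz":1},{"dx":-60,"dy":-42,"dz":-6,"rx":0,"ry":0,"rz":2},{"dx":-90,"dy":-64,"dz":-9,"rx":0,"ry":0,"rz":3},{"dx":-120,"dy":-85,"dz":-12,"rx":0,"ry":0,"rz":4},{"dx":-150,"dy":-107,"dz":-16,"rx":0,"ry":0,"rz":5},{"dx":-180,"dy":-128,"dz":-20,"rx":0,"ry":0,"rz":6},{"dx":-210,"dy":-149,"dz":-23,"rx":0,"ry":0,"rz":7},{"dx":-235,"dy":-166,"dz":-25,"rx":0,"ry":0,"rz":8}], fingers=1)

```text
t: 0.82
eef_pos: [374.7, 353.2, 429.7]
tcp_rot: [-3.141, 0.001, 1.96]
ft_force: [0.8, 0.7, 0.4]
opening: 1.0
```

```bash
python3 -c "
from h import *
plan([540,120,450],1.57)"
```

```text
t 0.82 pos [374.7 353.2 429.7] rot [-3.141e+00  1.000e-03  1.960e+00] f [0.8 0.7 0.4] open 1.000 | dxyz [-278.5   64.3  -20.1] r [-0.    0.01  3.73]
```

Call:
play_rows(increments=[{"dx":-40,"dy":9,"dz":-3,"rz":0.5},{"dx":-80,"dy":18,"dz":-6,"rz":1},{"dx":-120,"dy":27,"dz":-9,"rz":1.6},{"dx":-160,"dy":37,"dz":-12,"rz":2.2},{"dx":-200,"dy":46,"dz":-15,"rz":2.8},{"dx":-240,"dy":55,"dz":-18,"rz":3.3},{"dx":-279,"dy":64,"dz":-20,"rz":3.73},{"dx":-279,"dy":64,"dz":-20,"rz":3.73}])

```text
invalid input
```

```bash
python3 -c "
from h import *
plan([540,120,450],1.57)
shot('wrist','w1.png')"
```

```text
t 0.82 pos [374.7 353.2 429.7] rot [-3.141e+00  1.000e-03  1.960e+00] f [0.8 0.7 0.4] open 1.000 | dxyz [-278.5   64.3  -20.1] r [-0.    0.01  3.73]
```

View pics/w1.png

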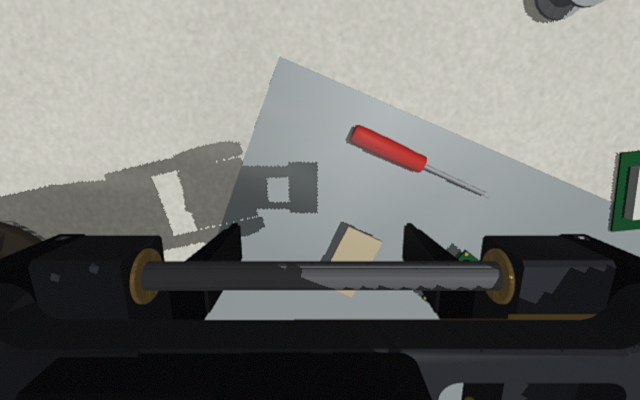

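Call:
play_rows(increments=[{"dx":-40,"dy":9,"dz":-3,"rx":0,"ry":0,"rz":0.5},{"dx":-80,"dy":18,"dz":-6,"rx":0,"ry":0,"rz":1},{"dx":-120,"dy":27,"dz":-9,"rx":0,"ry":0,"rz":1.6},{"dx":-160,"dy":37,"dz":-12,"rx":0,"ry":0,"rz":2.2},{"dx":-200,"dy":46,"dz":-15,"rx":0,"ry":0,"rz":2.8},{"dx":-240,"dy":55,"dz":-18,"rx":0,"ry":0,"rz":3.3},{"dx":-279,"dy":64,"dz":-20,"rx":0,"ry":0,"rz":3.73},{"dx":-279,"dy":64,"dz":-20,"rx":0,"ry":0,"rz":3.73}])

```text
t: 1.53
eef_pos: [542.9, 110.8, 450.4]
tcp_rot: [3.139, 0.002, 1.553]
ft_force: [-0.3, 0.7, 0.7]
opening: 1.001
```

```bash
python3 -c "
from h import *
plan([540,120,450],1.57)
shot('wrist','w2.png')"
```

```text
t 1.53 pos [542.9 110.8 450.4] rot [3.139e+00 2.000e-03 1.553e+00] f [-0.3  0.7  0.7] open 1.001 | dxyz [ 9.2 -3.   0.4] r [ 0.02  0.02 -0.16]
```

View pics/w2.png

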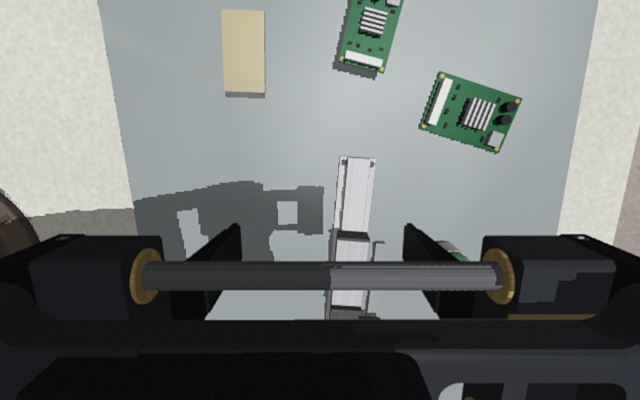

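Call:
play_rows(increments=[{"dx":30,"dy":0,"dz":0,"rx":0,"ry":0,"rz":0},{"dx":60,"dy":0,"dz":0,"rx":0,"ry":0,"rz":-0.16},{"dx":60,"dy":0,"dz":0,"rx":0,"ry":0,"rz":-0.16},{"dx":60,"dy":0,"dz":0,"rx":0,"ry":0,"rz":-0.16}])

```text
t: 1.92
eef_pos: [541.6, 174.6, 449.6]
tcp_rot: [-3.142, 0.002, 1.576]
ft_force: [0.6, 0.1, 0.1]
opening: 1.0
```

```bash
cat > m.py <<'E'
from h import *
import sys
f=sys.argv[1]; shot('wrist',f); plan([540,120,450],1.57)
a=cv2.imread('pics/'+f); c=load(f); hsv=cv2.cvtColor(a,cv2.COLOR_BGR2HSV)
for nm,m,z in [('tan',cv2.inRange(hsv,(12,45,130),(30,200,255)),30),('green',cv2.inRange(hsv,(35,90,20),(90,255,200)),29)]:
    m=cv2.morphologyEx(m,cv2.MORPH_CLOSE,np.ones((15,15)))
    m=cv2.morphologyEx(m,cv2.MORPH_OPEN,np.ones((5,5)))
    for k in cv2.findContours(m,cv2.RETR_EXTERNAL,cv2.CHAIN_APPROX_NONE)[0]:
        if cv2.contourArea(k)>400:
            w=np.array([ray(c,u,v,z)[:2] for u,v in k[:,0]],np.float32); r=cv2.minAreaRect(w); (x,y),(p,q),an=r
            if p>q: an+=90
            print(nm,cv2.boundingRect(k),'c',np.round([x,y],1),'size',np.round([p,q],1),'short axis deg',round(an,1))
E
python3 m.py w3.png
```

```text
t 1.97 pos [541.7 173.8 449.7] rot [3.142e+00 2.000e-03 1.575e+00] f [-0.5 -0.3  0. ] open 1.000 | dxyz [-53.8  -1.9  -0.2] r [0.   0.02 0.05]
tan (231, 67, 41, 77) c [451.9 263.3] size [89.4 49.4] short axis deg 176.7
green (420, 127, 95, 74) c [729. 192.] size [ 69.5 109.9] short axis deg 72.3
green (343, 43, 62, 84) c [603.  287.9] size [88.5 56.7] short axis deg 165.3
```

View pics/w3.png

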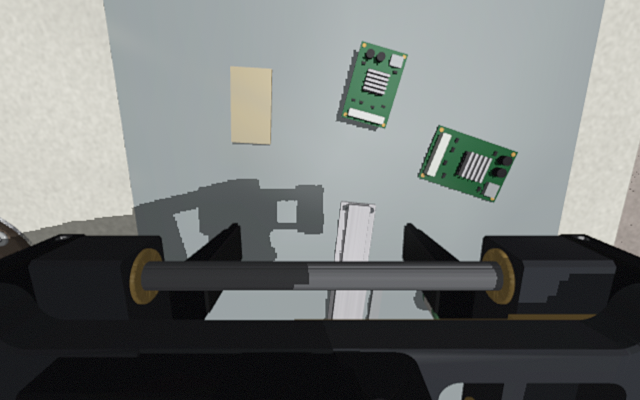

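Call:
play_rows(increments=[{"dx":-40,"dy":4,"dz":0,"rx":0,"ry":0,"rz":0.1},{"dx":-80,"dy":9,"dz":0,"rx":0,"ry":0,"rz":0.2},{"dx":-120,"dy":14,"dz":0,"rx":0,"ry":0,"rz":0.4},{"dx":-160,"dy":18,"dz":0,"rx":0,"ry":0,"rz":0.5},{"dx":-200,"dy":23,"dz":0,"rx":0,"ry":0,"rz":0.6},{"dx":-240,"dy":28,"dz":0,"rx":0,"ry":0,"rz":0.7},{"dx":-270,"dy":32,"dz":0,"rx":0,"ry":0,"rz":0.8},{"dx":-284,"dy":33,"dz":0,"rx":0,"ry":0,"rz":0.8}])

```text
t: 2.63
eef_pos: [575.6, -113.8, 450.1]
tcp_rot: [3.141, 0.003, 1.488]
ft_force: [0.7, 0.1, 0.5]
opening: 0.998
```

Call:
play_rows(increments=[{"dx":0,"dy":0,"dz":0,"rx":0,"ry":0,"rz":0},{"dx":0,"dy":0,"dz":0,"rx":0,"ry":0,"rz":0}])

```text
t: 2.8
eef_pos: [575.2, -114.1, 449.9]
tcp_rot: [-3.141, 0.002, 1.486]
ft_force: [0.2, -0.5, 0.4]
opening: 0.999
```

```bash
python3 -c "
from h import *
plan([575,-250,450],1.49)
shot('wrist','w4.png');shot('scene','s4.png')"
```

```text
t 2.80 pos [ 575.2 -114.1  449.9] rot [-3.141e+00  2.000e-03  1.486e+00] f [ 0.2 -0.5  0.4] open 0.999 | dxyz [-135.5   11.3    0.2] r [-0.    0.02 -0.04]
```

Call:
play_rows(increments=[{"dx":-40,"dy":0,"dz":0,"rx":0,"ry":0,"rz":0},{"dx":-80,"dy":0,"dz":0,"rx":0,"ry":0,"rz":0},{"dx":-110,"dy":0,"dz":0,"rx":0,"ry":0,"rz":0},{"dx":-110,"dy":0,"dz":0,"rx":0,"ry":0,"rz":0},{"dx":-110,"dy":0,"dz":0,"rx":0,"ry":0,"rz":0}])

```text
t: 3.32
eef_pos: [566.3, -221.8, 450.3]
tcp_rot: [-3.141, 0.002, 1.488]
ft_force: [-0.0, 1.1, -0.2]
opening: 1.0
```

```bash
python3 -c "
from h import *
plan([575,-250,450],1.49)
shot('wrist','w5.png')"
```

```text
t 3.32 pos [ 566.3 -221.8  450.3] rot [-3.141e+00  2.000e-03  1.488e+00] f [-0.   1.1 -0.2] open 1.000 | dxyz [-27.4  11.    0.4] r [-0.    0.02 -0.02]
```

View pics/w4.png

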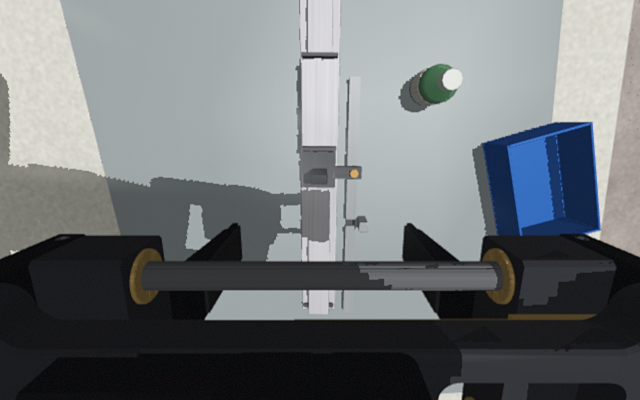

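View pics/w5.png

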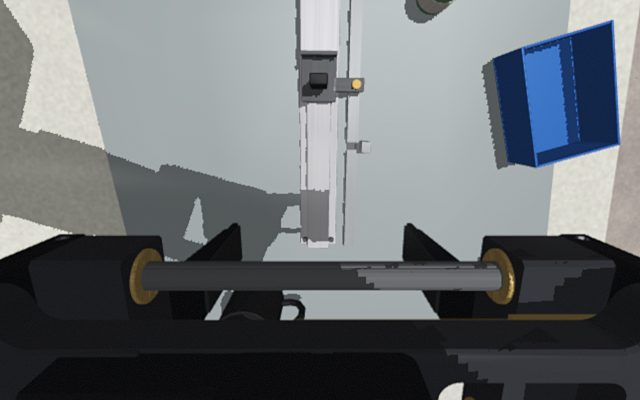

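```bash
python3 - <<'E'
from h import *
a=cv2.imread('pics/w4.png'); cv2.imwrite('pics/w4c.png',cv2.resize(a[40:195,280:400],None,fx=3.8,fy=3.8,interpolation=cv2.INTER_NEAREST))
b=cv2.imread('pics/w5.png'); cv2.imwrite('pics/w5c.png',cv2.resize(b[40:165,280:400],None,fx=4.6,fy=4.6,interpolation=cv2.INTER_NEAREST))
E
```

```text
(no output)
```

View pics/w4c.png

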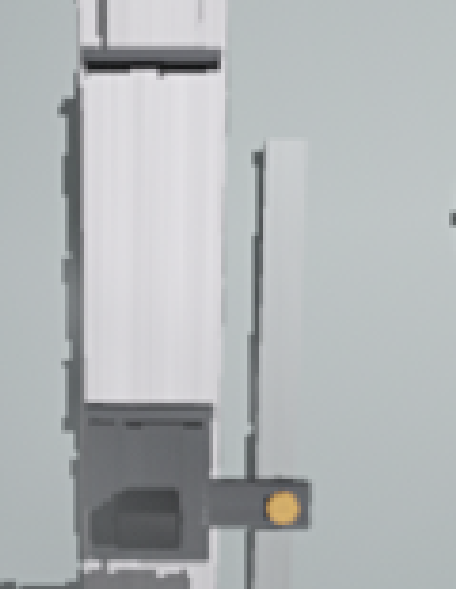

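View pics/w5c.png

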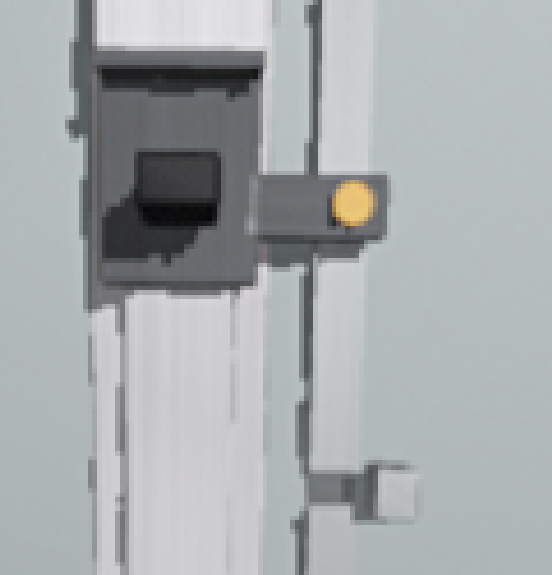

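```bash
python3 - <<'E'
from h import *
c=load('w4.png'); d=load('w5.png')
P=lambda u,v,z:ray(c,280+u/3.8-.5+.13,40+v/3.8-.5+.13,z)
Q=lambda u,v,z:ray(d,280+u/4.6-.4,40+v/4.6-.4,z)
tl,tr,bl,br=P(86,72,42.5),P(221,72,42.5),P(84,405,44),P(213,405,44)
for n,p in zip('tl tr bl br'.split(),(tl,tr,bl,br)): print(n,p.round(1))
print('w',np.linalg.norm(tl-tr),np.linalg.norm(bl-br),'len',np.linalg.norm(tl-bl), np.linalg.norm(tr-br))
m=(tl+tr)/2-(bl+br)/2; print('centre',(tl+tr+bl+br)/4,'slope ang',np.degrees(np.arctan2(m[0],m[1])), 'L',np.degrees(np.arctan2(*(tl-bl)[:2])),'R',np.degrees(np.arctan2(*(tr-br)[:2])))
print('near lip at 52.5',P(148,405,52.5),'far lip inner top',P(152,62,52.5))
pt=[Q(137,152,84.5),Q(221,152,84.5),Q(217,205,84.5),Q(137,205,84.5)]
print('post',np.mean(pt,0),np.linalg.norm(pt[0]-pt[1]),np.linalg.norm(pt[1]-pt[2]))
lg=[Q(370,467,32),Q(414,467,32),Q(414,521,32),Q(370,521,32)]
print('lug',np.mean(lg,0),np.linalg.norm(lg[0]-lg[1]),np.linalg.norm(lg[1]-lg[2]))
print('arm ball',Q(353,202,30), P(285,508,30))
for nm,im,f,off in (('w4',c,P,0),('w5',d,Q,0)): pass
# rail direction: strip edges
print('strip in w5', Q(368,100,12),Q(352,570,12),'rail left',Q(95,310,20),Q(97,570,20)); print('strip w4',P(308,140,12),P(290,585,12))
E
```

```text
tl [563.2  28.7  42.5]
tr [604.3  25.2  42.5]
bl [552.6 -71.2  44. ]
br [594.4 -74.8  44. ]
w 41.27602958360554 41.97509676727268 len 100.48555709617804 100.45018217887667
centre [578.6321973  -23.02926131  43.25      ] slope ang 5.839835701072976 L 6.039013628115764 R 5.640587614851053
near lip at 52.5 [573.5188036  -72.37986761  52.5       ] far lip inner top [583.45177304  27.83639927  52.5       ]
post [ 570.81698864 -107.48710135   84.5       ] 19.131239354921924 11.403131170950417
lug [ 622.92256515 -187.25887209   32.        ] 12.151520315444223 14.818428592305056
arm ball [ 616.58155741 -109.90091989   30.        ] [ 617.07693447 -112.85089753   30.        ]
strip in w5 [624.14972587 -82.0694099   12.        ] [ 612.67003742 -210.12150955   12.        ] rail left [ 544.85366028 -131.0749955    20.        ] [ 538.26230806 -202.96681421   20.        ]
strip w4 [633.64193841   7.36089684  12.        ] [ 618.88713523 -144.41627607   12.        ]
```

```bash
python3 -c "
from h import *
plan([452,263,300],1.513)"
```

```text
t 3.37 pos [ 566.4 -220.9  450.4] rot [-3.141e+00  2.000e-03  1.489e+00] f [0.3 0.4 0.1] open 0.997 | dxyz [ 473.3 -153.3  149.6] r [-0.    0.02 -0.23]
```

Call:
play_rows(increments=[{"dx":37,"dy":-12,"dz":0,"rx":0,"ry":0,"rz":0},{"dx":75,"dy":-24,"dz":0,"rx":0,"ry":0,"rz":0},{"dx":112,"dy":-36,"dz":0,"rx":0,"ry":0,"rz":0},{"dx":150,"dy":-48,"dz":0,"rx":0,"ry":0,"rz":0},{"dx":187,"dy":-60,"dz":0,"rx":0,"ry":0,"rz":0},{"dx":225,"dy":-72,"dz":0,"rx":0,"ry":0,"rz":0},{"dx":262,"dy":-85,"dz":20,"rx":0,"ry":0,"rz":0},{"dx":290,"dy":-94,"dz":40,"rx":0,"ry":0,"rz":0}])

```text
t: 4.03
eef_pos: [494.3, 79.6, 410.9]
tcp_rot: [3.139, 0.001, 1.492]
ft_force: [2.3, 1.1, 0.0]
opening: 1.0
```

```bash
python3 -c "
from h import *
plan([452,263,300],1.513)"
```

```text
t 4.03 pos [494.3  79.6 410.9] rot [3.139e+00 1.000e-03 1.492e+00] f [2.3 1.1 0. ] open 1.000 | dxyz [179.6 -56.9 110.5] r [ 0.03  0.01 -0.2 ]
```

Call:
play_rows(increments=[{"dx":30,"dy":-9,"dz":20,"rx":0,"ry":0,"rz":0},{"dx":65,"dy":-20,"dz":40,"rx":0,"ry":0,"rz":-0.1},{"dx":100,"dy":-32,"dz":60,"rx":0,"ry":0,"rz":-0.2},{"dx":135,"dy":-43,"dz":80,"rx":0,"ry":0,"rz":-0.2},{"dx":165,"dy":-52,"dz":100,"rx":0.03,"ry":0,"rz":-0.2},{"dx":179.5,"dy":-57,"dz":110,"rx":0.03,"ry":0,"rz":-0.2},{"dx":179.5,"dy":-57,"dz":110,"rx":0.03,"ry":0,"rz":-0.2},{"dx":179.5,"dy":-57,"dz":110,"rx":0.03,"ry":0,"rz":-0.2}])

```text
t: 4.7
eef_pos: [450.6, 264.5, 300.5]
tcp_rot: [-3.141, 0.001, 1.517]
ft_force: [0.5, 0.4, -0.2]
opening: 1.001
```

```bash
python3 m.py w6.png; python3 -c "
from h import *
plan([452,263,202],1.513)"
```

```text
t 4.75 pos [451.2 263.6 301. ] rot [-3.142e+00  1.000e-03  1.516e+00] f [0.5 0.  0.3] open 0.998 | dxyz [-138.7   96.6 -148.8] r [-0.    0.01 -0.52]
tan (297, 223, 34, 35) c [440.7 235.5] size [31.3 28.7] short axis deg 177.0
tan (294, 155, 61, 51) c [452.8 287.4] size [41.8 49.4] short axis deg 87.0
green (578, 211, 62, 38) c [696.7 230.3] size [26.  58.5] short axis deg 73.1
green (458, 108, 100, 118) c [602.4 288.4] size [89.1 58.9] short axis deg 165.4
t 4.75 pos [451.2 263.6 301. ] rot [-3.142e+00  1.000e-03  1.516e+00] f [0.5 0.  0.3] open 0.998 | dxyz [-0.5  0.9 99. ] r [-0.    0.01  0.03]
```

View pics/w6.png

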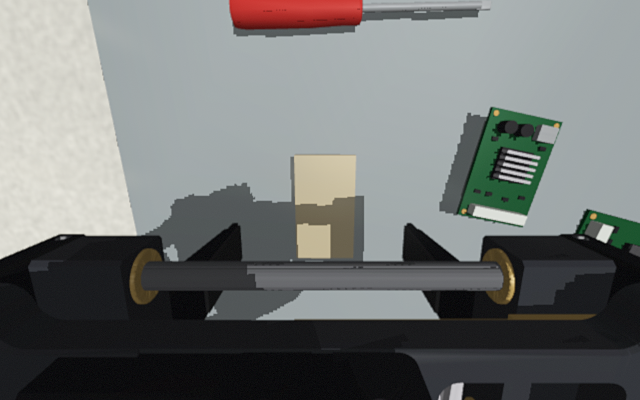

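Call:
play_rows(increments=[{"dx":-0.5,"dy":0.9,"dz":30,"rx":0,"ry":0,"rz":0},{"dx":-0.5,"dy":0.9,"dz":60,"rx":0,"ry":0,"rz":0},{"dx":-0.5,"dy":0.9,"dz":82,"rx":0,"ry":0,"rz":0},{"dx":-0.5,"dy":0.9,"dz":95,"rx":0,"ry":0,"rz":0},{"dx":-0.5,"dy":0.9,"dz":99,"rx":0,"ry":0,"rz":0},{"dx":-0.5,"dy":0.9,"dz":99,"rx":0,"ry":0,"rz":0},{"dx":-0.5,"dy":0.9,"dz":99,"rx":0,"ry":0,"rz":0}])

```text
t: 5.33
eef_pos: [452.4, 262.7, 203.2]
tcp_rot: [3.14, 0.0, 1.515]
ft_force: [0.7, 0.5, -0.2]
opening: 0.998
```

Call:
play_rows(increments=[{"dx":0,"dy":0,"dz":0,"rx":0,"ry":0,"rz":0},{"dx":0,"dy":0,"dz":0,"rx":0,"ry":0,"rz":0},{"dx":0,"dy":0,"dz":0,"rx":0,"ry":0,"rz":0},{"dx":0,"dy":0,"dz":0,"rx":0,"ry":0,"rz":0},{"dx":0,"dy":0,"dz":0,"rx":0,"ry":0,"rz":0},{"dx":0,"dy":0,"dz":0,"rx":0,"ry":0,"rz":0},{"dx":0,"dy":0,"dz":0,"rx":0,"ry":0,"rz":0},{"dx":0,"dy":0,"dz":0,"rx":0,"ry":0,"rz":0}], fingers=0)

```text
t: 6.0
eef_pos: [452.4, 262.7, 203.1]
tcp_rot: [3.14, 0.0, 1.515]
ft_force: [-0.3, 0.5, 0.9]
opening: 0.519
```

Call:
play_rows(increments=[{"dx":0,"dy":0,"dz":-15,"rx":0,"ry":0,"rz":0},{"dx":0,"dy":0,"dz":-40,"rx":0,"ry":0,"rz":0},{"dx":0,"dy":0,"dz":-70,"rx":0,"ry":0,"rz":0},{"dx":0,"dy":0,"dz":-95,"rx":0,"ry":0,"rz":0},{"dx":0,"dy":0,"dz":-110,"rx":0,"ry":0,"rz":0},{"dx":0,"dy":0,"dz":-110,"rx":0,"ry":0,"rz":0}])

```text
t: 6.5
eef_pos: [452.5, 262.9, 316.0]
tcp_rot: [3.136, -0.002, 1.515]
ft_force: [0.9, 0.3, 0.4]
opening: 0.52
```

```bash
python3 -c "
from h import *
plan([578.6,-22.5,310],1.475)
shot('wrist','w7.png')"
```

```text
t 6.50 pos [452.5 262.9 316. ] rot [ 3.136e+00 -2.000e-03  1.515e+00] f [0.9 0.3 0.4] open 0.520 | dxyz [-278.   141.7    6.3] r [ 0.05 -0.02  0.38]
```

View pics/w7.png

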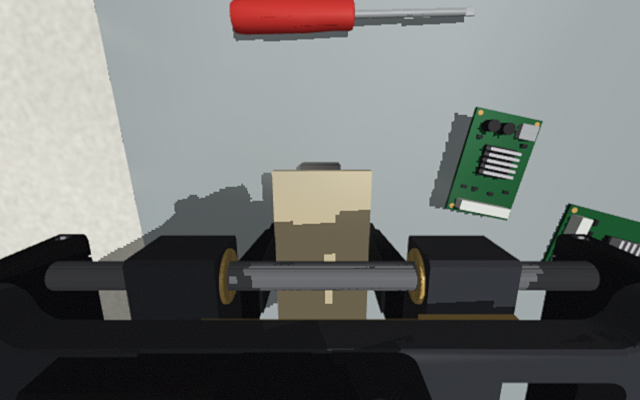

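Call:
play_rows(increments=[{"dx":-20,"dy":10,"dz":0,"rx":0,"ry":0,"rz":0},{"dx":-52,"dy":26,"dz":0,"rx":0,"ry":0,"rz":0.1},{"dx":-87,"dy":44,"dz":0,"rx":0,"ry":0,"rz":0.1},{"dx":-122,"dy":62,"dz":0,"rx":0,"ry":0,"rz":0.2},{"dx":-157,"dy":80,"dz":0,"rx":0,"ry":0,"rz":0.2},{"dx":-192,"dy":98,"dz":0,"rx":0,"ry":0,"rz":0.3},{"dx":-225,"dy":115,"dz":0,"rx":0,"ry":0,"rz":0.38},{"dx":-255,"dy":130,"dz":0,"rx":0,"ry":0,"rz":0.38}])

```text
t: 7.22
eef_pos: [568.4, -1.4, 312.9]
tcp_rot: [3.14, -0.001, 1.474]
ft_force: [0.2, -0.2, -0.3]
opening: 0.519
```

Call:
play_rows(increments=[{"dx":-5,"dy":4,"dz":0,"rx":0,"ry":0,"rz":0},{"dx":-5,"dy":4,"dz":0,"rx":0,"ry":0,"rz":0},{"dx":-5,"dy":4,"dz":0,"rx":0,"ry":0,"rz":0}])

```text
t: 7.47
eef_pos: [571.5, -6.5, 311.6]
tcp_rot: [-3.141, -0.001, 1.473]
ft_force: [-0.1, 0.2, -0.5]
opening: 0.52
```

```bash
python3 -c "
from h import *
plan([578.6,-22.5,240],1.475)
shot('wrist','w8.png');shot('scene','s8.png')"
```

```text
t 7.47 pos [571.5  -6.5 311.6] rot [-3.141e+00 -1.000e-03  1.473e+00] f [-0.1  0.2 -0.5] open 0.520 | dxyz [-15.3   8.7  71.6] r [-0.01 -0.01 -0.02]
```

View pics/w8.png

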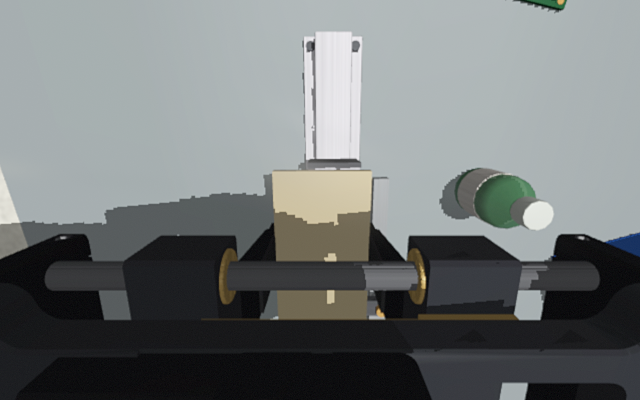

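Call:
play_rows(increments=[{"dx":-8,"dy":4,"dz":20,"rx":0,"ry":0,"rz":0},{"dx":-15.3,"dy":8.7,"dz":45,"rx":0,"ry":0,"rz":0},{"dx":-15.3,"dy":8.7,"dz":65,"rx":0,"ry":0,"rz":0},{"dx":-15.3,"dy":8.7,"dz":71.6,"rx":0,"ry":0,"rz":0},{"dx":-15.3,"dy":8.7,"dz":71.6,"rx":0,"ry":0,"rz":0},{"dx":-15.3,"dy":8.7,"dz":71.6,"rx":0,"ry":0,"rz":0}])

```text
t: 8.07
eef_pos: [578.5, -20.5, 241.2]
tcp_rot: [-3.142, -0.001, 1.477]
ft_force: [0.5, 0.4, -0.0]
opening: 0.523
```

```bash
python3 -c "
from h import *
plan([578.6,-22.5,221],1.475)
shot('wrist','w9.png');c=shot('scene','s9.png')
a=cv2.imread('pics/s9.png');u,v=map(int,proj(c,[578,-22,45]));print(u,v)
cv2.imwrite('pics/s9c.png',cv2.resize(a[v-60:v+40,u-80:u+80],None,fx=5,fy=5))"
```

```text
t 8.07 pos [578.5 -20.5 241.2] rot [-3.142e+00 -1.000e-03  1.477e+00] f [ 0.5  0.4 -0. ] open 0.523 | dxyz [-2.1  0.3 20.2] r [-0.   -0.01  0.02]
312 210
```

View pics/w9.png

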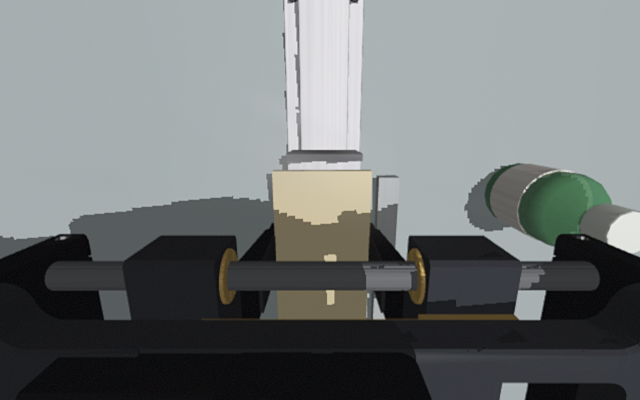

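View pics/s9c.png

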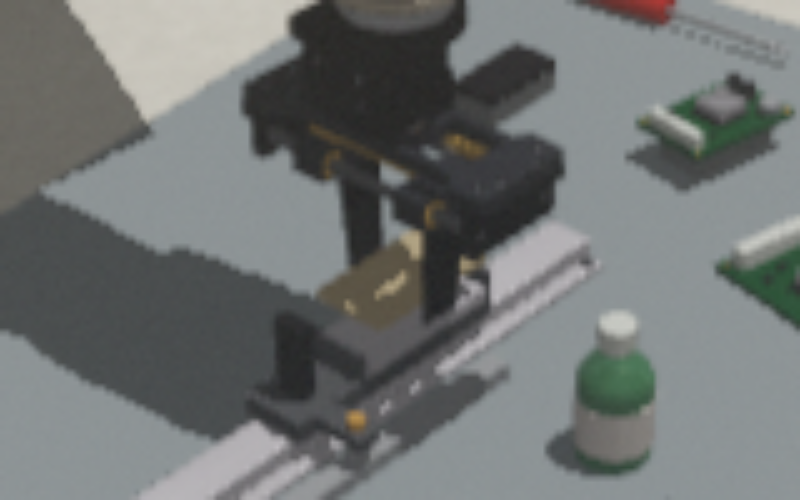

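```bash
python3 -c "
from h import *
c=load('w9.png')
for u,v,z in [(289,153,52.5),(361,153,52.5),(325,158,52.5),(273,171,68),(371,171,68)]: 
  p=ray(c,u,v,z); q=p-np.array([578.6,-22.5,0]); print(p.round(1),'nest x,y',round(q[0]*.995-q[1]*.096,1),round(q[0]*.096+q[1]*.995,1))
"
```

```text
[565.   34.5  52.5] nest x,y -19.0 55.4
[603.9  30.9  52.5] nest x,y 20.1 55.5
[584.2  30.   52.5] nest x,y 0.6 52.8
[557.8  27.6  68. ] nest x,y -25.5 47.9
[606.5  23.1  68. ] nest x,y 23.4 48.0
```

Call:
play_rows(increments=[{"dx":-1,"dy":0.4,"dz":6,"rx":0,"ry":0,"rz":0},{"dx":-1,"dy":0.4,"dz":12,"rx":0,"ry":0,"rz":0},{"dx":-1,"dy":0.4,"dz":17,"rx":0,"ry":0,"rz":0},{"dx":-1,"dy":0.4,"dz":20,"rx":0,"ry":0,"rz":0},{"dx":-1,"dy":0.4,"dz":21,"rx":0,"ry":0,"rz":0},{"dx":-1,"dy":0.4,"dz":21,"rx":0,"ry":0,"rz":0},{"dx":-1,"dy":0.4,"dz":21,"rx":0,"ry":0,"rz":0}])

```text
t: 8.75
eef_pos: [579.0, -21.9, 220.8]
tcp_rot: [3.14, -0.001, 1.476]
ft_force: [-0.1, 0.1, -0.7]
opening: 0.521
```

Call:
play_rows(increments=[{"dx":0,"dy":0,"dz":0.3,"rx":0,"ry":0,"rz":0},{"dx":0,"dy":0,"dz":0.3,"rx":0,"ry":0,"rz":0},{"dx":0,"dy":0,"dz":0,"rx":0,"ry":0,"rz":0},{"dx":0,"dy":0,"dz":0,"rx":0,"ry":0,"rz":0},{"dx":0,"dy":0,"dz":0,"rx":0,"ry":0,"rz":0},{"dx":0,"dy":0,"dz":0,"rx":0,"ry":0,"rz":0}], fingers=0.9)

```text
t: 9.25
eef_pos: [579.0, -21.9, 220.8]
tcp_rot: [3.14, -0.001, 1.476]
ft_force: [0.0, -0.0, -0.1]
opening: 0.874
```

Call:
play_rows(increments=[{"dx":0,"dy":0,"dz":-15,"rx":0,"ry":0,"rz":0},{"dx":0,"dy":0,"dz":-40,"rx":0,"ry":0,"rz":0},{"dx":0,"dy":0,"dz":-75,"rx":0,"ry":0,"rz":0},{"dx":0,"dy":0,"dz":-110,"rx":0,"ry":0,"rz":0},{"dx":0,"dy":0,"dz":-140,"rx":0,"ry":0,"rz":0},{"dx":0,"dy":0,"dz":-150,"rx":0,"ry":0,"rz":0},{"dx":0,"dy":0,"dz":-150,"rx":0,"ry":0,"rz":0}])

```text
t: 9.83
eef_pos: [578.8, -22.0, 373.4]
tcp_rot: [3.135, -0.001, 1.476]
ft_force: [-0.2, -0.6, -0.2]
opening: 0.899
```

```bash
python3 m.py w10.png; python3 -c "
from h import *
c=shot('scene','s10.png')
a=cv2.imread('pics/s10.png');u,v=312,210
cv2.imwrite('pics/s10c.png',cv2.resize(a[v-60:v+40,u-80:u+80],None,fx=5,fy=5))"
```

```text
t 9.88 pos [578.6 -22.  371.3] rot [ 3.138e+00 -1.000e-03  1.476e+00] f [-0.3 -0.1  0.1] open 0.902 | dxyz [137.8 -51.5 -78.8] r [ 0.03 -0.01 -0.9 ]
tan (295, 148, 50, 55) c [579.4  -6.3] size [57.8 51.8] short axis deg 174.8
green (443, 152, 37, 29) c [726.3  -7.8] size [36.  31.8] short axis deg 127.4
green (451, 0, 61, 16) c [745.1 138.1] size [12.6 56.8] short axis deg 84.7
```

View pics/w10.png

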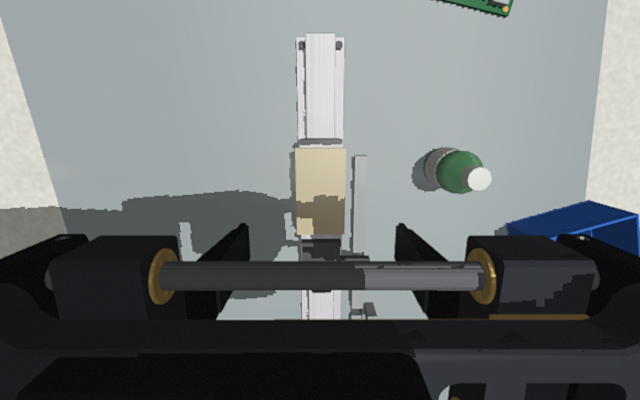

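View pics/s10c.png

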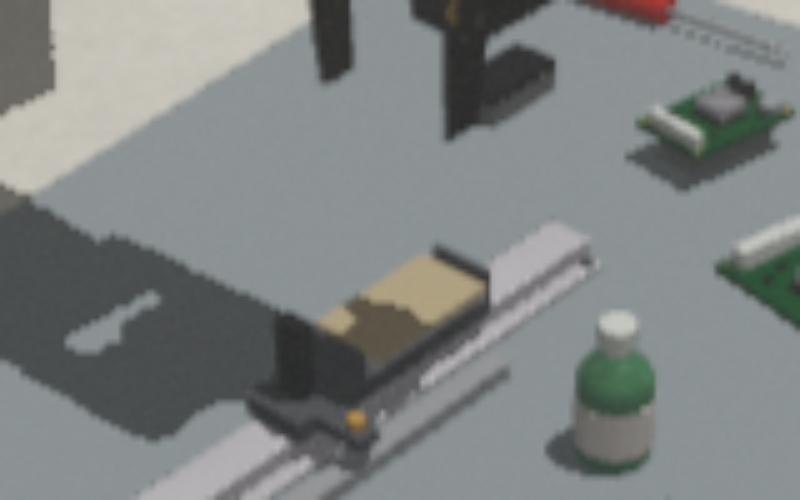

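```bash
python3 - <<'E'
from h import *
a=cv2.imread('pics/w10.png'); cv2.imwrite('pics/w10c.png',cv2.resize(a[135:260,270:390],None,fx=4.6,fy=4.6,interpolation=cv2.INTER_NEAREST))
E
```

View pics/w10c.png

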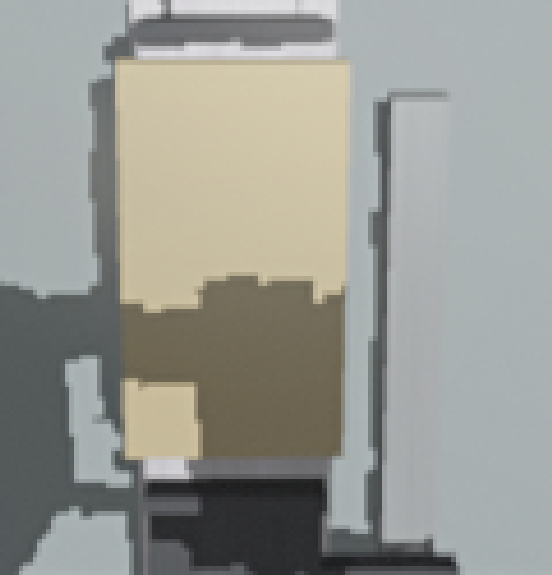

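```bash
python3 -c "
from h import *
plan([602.5,288.2,310],1.315)"
```

```text
t 9.93 pos [578.5 -22.  370. ] rot [ 3.141e+00 -1.000e-03  1.476e+00] f [-0.2 -0.5 -0.8] open 0.899 | dxyz [311.   -5.5  60.3] r [ 0.01 -0.01  1.54]
```

Call:
play_rows(increments=[{"dx":30,"dy":0,"dz":0,"rx":0,"ry":0,"rz":0.1},{"dx":70,"dy":-1,"dz":5,"rx":0,"ry":0,"rz":0.3},{"dx":110,"dy":-2,"dz":15,"rx":0,"ry":0,"rz":0.5},{"dx":150,"dy":-3,"dz":25,"rx":0,"ry":0,"rz":0.7},{"dx":190,"dy":-4,"dz":35,"rx":0,"ry":0,"rz":0.9},{"dx":230,"dy":-4,"dz":45,"rx":0,"ry":0,"rz":1.2},{"dx":265,"dy":-5,"dz":55,"rx":0,"ry":0,"rz":1.4},{"dx":290,"dy":-5.5,"dz":60,"rx":0,"ry":0,"rz":1.54}], fingers=1)

```text
t: 10.6
eef_pos: [599.8, 270.2, 306.2]
tcp_rot: [-3.138, 0.001, 1.315]
ft_force: [0.5, -0.3, -0.9]
opening: 1.001
```

Call:
play_rows(increments=[{"dx":0,"dy":0,"dz":0,"rx":0,"ry":0,"rz":0},{"dx":0,"dy":0,"dz":0,"rx":0,"ry":0,"rz":0}])

```text
t: 10.77
eef_pos: [599.1, 271.4, 302.9]
tcp_rot: [-3.134, 0.004, 1.318]
ft_force: [0.2, -0.2, -0.4]
opening: 1.001
```

```bash
python3 m.py w11.png;  python3 -c "
from h import *
plan([602.5,288.2,203],1.315)"
```

```text
t 10.82 pos [599.4 270.2 303.9] rot [-3.135e+00  3.000e-03  1.317e+00] f [-0.7 -0.2  1.1] open 0.999 | dxyz [-160.8  -20.7 -145.4] r [-0.07  0.02 -2.42]
green (431, 203, 129, 59) c [732.4 210.1] size [ 52.5 106.9] short axis deg 72.4
green (292, 131, 69, 104) c [604.  288.4] size [87.8 56.7] short axis deg 165.3
t 10.82 pos [599.4 270.2 303.9] rot [-3.135e+00  3.000e-03  1.317e+00] f [-0.7 -0.2  1.1] open 0.999 | dxyz [ 18.6  -0.9 100.9] r [-0.06  0.03  0.01]
```

View pics/w11.png

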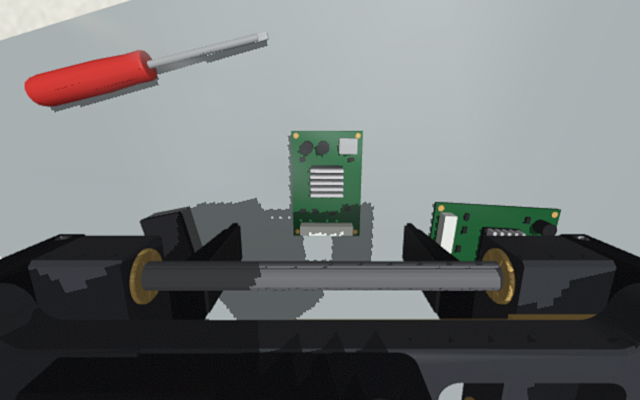

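Call:
play_rows(increments=[{"dx":10,"dy":0,"dz":20,"rx":0,"ry":0,"rz":0},{"dx":18.8,"dy":0,"dz":50,"rx":-0.06,"ry":0.03,"rz":0},{"dx":18.8,"dy":0,"dz":75,"rx":-0.06,"ry":0.03,"rz":0},{"dx":18.8,"dy":0,"dz":92,"rx":-0.06,"ry":0.03,"rz":0},{"dx":18.8,"dy":0,"dz":101,"rx":-0.06,"ry":0.03,"rz":0},{"dx":18.8,"dy":0,"dz":101,"rx":-0.06,"ry":0.03,"rz":0},{"dx":18.8,"dy":0,"dz":101,"rx":-0.06,"ry":0.03,"rz":0},{"dx":18.8,"dy":0,"dz":101,"rx":-0.06,"ry":0.03,"rz":0}])

```text
t: 11.48
eef_pos: [603.8, 287.6, 204.2]
tcp_rot: [3.14, -0.001, 1.316]
ft_force: [0.2, -0.6, -0.6]
opening: 0.999
```

Call:
play_rows(increments=[{"dx":0,"dy":0,"dz":0,"rx":0,"ry":0,"rz":0},{"dx":0,"dy":0,"dz":0,"rx":0,"ry":0,"rz":0},{"dx":0,"dy":0,"dz":0,"rx":0,"ry":0,"rz":0},{"dx":0,"dy":0,"dz":0,"rx":0,"ry":0,"rz":0},{"dx":0,"dy":0,"dz":0,"rx":0,"ry":0,"rz":0},{"dx":0,"dy":0,"dz":0,"rx":0,"ry":0,"rz":0},{"dx":0,"dy":0,"dz":0,"rx":0,"ry":0,"rz":0},{"dx":0,"dy":0,"dz":0,"rx":0,"ry":0,"rz":0}], fingers=0)

```text
t: 12.15
eef_pos: [603.9, 287.7, 204.2]
tcp_rot: [3.14, -0.001, 1.316]
ft_force: [0.3, -0.2, 1.2]
opening: 0.602
```

Call:
play_rows(increments=[{"dx":0,"dy":0,"dz":-15,"rx":0,"ry":0,"rz":0},{"dx":0,"dy":0,"dz":-40,"rx":0,"ry":0,"rz":0},{"dx":0,"dy":0,"dz":-70,"rx":0,"ry":0,"rz":0},{"dx":0,"dy":0,"dz":-95,"rx":0,"ry":0,"rz":0},{"dx":0,"dy":0,"dz":-110,"rx":0,"ry":0,"rz":0},{"dx":0,"dy":0,"dz":-110,"rx":0,"ry":0,"rz":0},{"dx":0,"dy":0,"dz":-110,"rx":0,"ry":0,"rz":0}])

```text
t: 12.73
eef_pos: [603.5, 287.6, 314.3]
tcp_rot: [3.14, -0.001, 1.316]
ft_force: [0.2, -0.5, -2.9]
opening: 0.597
```

```bash
python3 -c "
from h import *
plan([578.9,-21.7,314],1.476)
shot('wrist','w12.png')"
```

```text
t 12.73 pos [603.5 287.6 314.3] rot [ 3.140e+00 -1.000e-03  1.316e+00] f [ 0.2 -0.5 -2.9] open 0.597 | dxyz [-305.5   54.2    0. ] r [ 0.02 -0.01 -1.53]
```

View pics/w12.png

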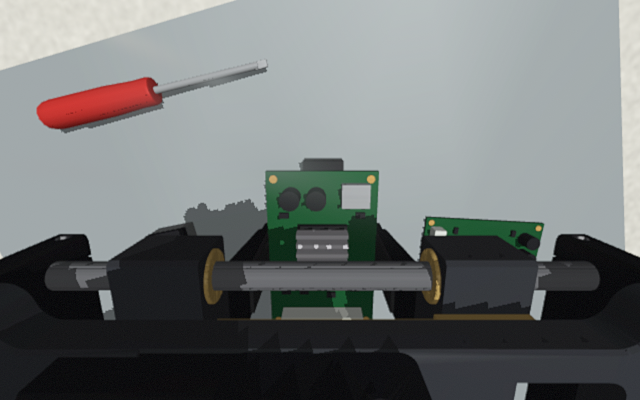

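Call:
play_rows(increments=[{"dx":-25,"dy":4,"dz":0,"rx":0,"ry":0,"rz":-0.1},{"dx":-60,"dy":10,"dz":0,"rx":0,"ry":0,"rz":-0.3},{"dx":-100,"dy":18,"dz":0,"rx":0,"ry":0,"rz":-0.5},{"dx":-140,"dy":25,"dz":0,"rx":0,"ry":0,"rz":-0.7},{"dx":-180,"dy":32,"dz":0,"rx":0,"ry":0,"rz":-0.9},{"dx":-220,"dy":39,"dz":0,"rx":0,"ry":0,"rz":-1.2},{"dx":-255,"dy":45,"dz":0,"rx":0,"ry":0,"rz":-1.4},{"dx":-285,"dy":50,"dz":0,"rx":0,"ry":0,"rz":-1.53}])

```text
t: 13.45
eef_pos: [579.3, -3.2, 311.4]
tcp_rot: [-3.139, 0.0, 1.476]
ft_force: [1.2, 0.5, -1.3]
opening: 0.604
```

Call:
play_rows(increments=[{"dx":-10,"dy":0,"dz":0,"rx":0,"ry":0,"rz":0},{"dx":-10,"dy":0,"dz":0,"rx":0,"ry":0,"rz":0},{"dx":-10,"dy":0,"dz":0,"rx":0,"ry":0,"rz":0}])

```text
t: 13.7
eef_pos: [578.3, -13.2, 310.2]
tcp_rot: [-3.137, -0.0, 1.475]
ft_force: [-0.7, 0.1, -1.0]
opening: 0.606
```

```bash
python3 -c "
from h import *
plan([578.9,-21.7,246],1.476)"
```

```text
t 13.70 pos [578.3 -13.2 310.2] rot [-3.137 -0.     1.475] f [-0.7  0.1 -1. ] open 0.606 | dxyz [-8.4  1.7 64.2] r [-0.05 -0.   -0.01]
```

Call:
play_rows(increments=[{"dx":-4,"dy":1,"dz":20,"rx":-0.05,"ry":0,"rz":0},{"dx":-8.4,"dy":1.7,"dz":42,"rx":-0.05,"ry":0,"rz":0},{"dx":-8.4,"dy":1.7,"dz":58,"rx":-0.05,"ry":0,"rz":0},{"dx":-8.4,"dy":1.7,"dz":64,"rx":-0.05,"ry":0,"rz":0},{"dx":-8.4,"dy":1.7,"dz":64,"rx":-0.05,"ry":0,"rz":0},{"dx":-8.4,"dy":1.7,"dz":64,"rx":-0.05,"ry":0,"rz":0}])

```text
t: 14.2
eef_pos: [579.1, -20.6, 246.3]
tcp_rot: [3.142, -0.0, 1.476]
ft_force: [0.4, -0.2, -1.3]
opening: 0.603
```

```bash
python3 -c "
from h import *
plan([578.9,-21.7,227],1.476)
shot('wrist','w13.png')"
```

```text
t 14.20 pos [579.1 -20.6 246.3] rot [ 3.142 -0.     1.476] f [ 0.4 -0.2 -1.3] open 0.603 | dxyz [-1.1 -0.1 19.3] r [ 0. -0. -0.]
```

View pics/w13.png

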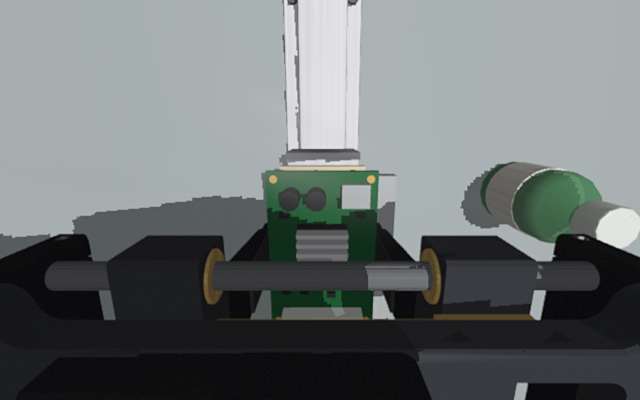

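Call:
play_rows(increments=[{"dx":-1,"dy":0,"dz":6,"rx":0,"ry":0,"rz":0},{"dx":-1,"dy":0,"dz":11,"rx":0,"ry":0,"rz":0},{"dx":-1,"dy":0,"dz":16,"rx":0,"ry":0,"rz":0},{"dx":-1,"dy":0,"dz":19,"rx":0,"ry":0,"rz":0},{"dx":-1,"dy":0,"dz":20,"rx":0,"ry":0,"rz":0},{"dx":-1,"dy":0,"dz":20,"rx":0,"ry":0,"rz":0},{"dx":-1,"dy":0,"dz":20,"rx":0,"ry":0,"rz":0}])

```text
t: 14.83
eef_pos: [579.1, -21.9, 226.8]
tcp_rot: [3.14, -0.0, 1.476]
ft_force: [-0.7, -0.7, -1.9]
opening: 0.605
```

Call:
play_rows(increments=[{"dx":0,"dy":0,"dz":0.3,"rx":0,"ry":0,"rz":0},{"dx":0,"dy":0,"dz":0.3,"rx":0,"ry":0,"rz":0},{"dx":0,"dy":0,"dz":0,"rx":0,"ry":0,"rz":0},{"dx":0,"dy":0,"dz":0,"rx":0,"ry":0,"rz":0},{"dx":0,"dy":0,"dz":0,"rx":0,"ry":0,"rz":0},{"dx":0,"dy":0,"dz":0,"rx":0,"ry":0,"rz":0}], fingers=0.95)

```text
t: 15.33
eef_pos: [579.1, -21.9, 226.8]
tcp_rot: [3.14, -0.0, 1.476]
ft_force: [-0.1, -0.1, 0.4]
opening: 0.936
```

Call:
play_rows(increments=[{"dx":0,"dy":0,"dz":-15,"rx":0,"ry":0,"rz":0},{"dx":0,"dy":0,"dz":-40,"rx":0,"ry":0,"rz":0},{"dx":0,"dy":0,"dz":-75,"rx":0,"ry":0,"rz":0},{"dx":0,"dy":0,"dz":-110,"rx":0,"ry":0,"rz":0},{"dx":0,"dy":0,"dz":-135,"rx":0,"ry":0,"rz":0},{"dx":0,"dy":0,"dz":-140,"rx":0,"ry":0,"rz":0},{"dx":0,"dy":0,"dz":-140,"rx":0,"ry":0,"rz":0}])

```text
t: 15.92
eef_pos: [578.9, -21.9, 368.6]
tcp_rot: [3.137, -0.0, 1.476]
ft_force: [0.5, 0.3, -0.3]
opening: 0.952
```

```bash
python3 - <<'E'
from h import *
plan([570.7,-107,290],1.475)
shot('wrist','w14.png')
a=cv2.imread('pics/w14.png'); cv2.imwrite('pics/w14c.png',cv2.resize(a[125:265,260:400],None,fx=4.2,fy=4.2,interpolation=cv2.INTER_NEAREST))
E
```

```text
t 15.92 pos [578.9 -21.9 368.6] rot [ 3.137 -0.     1.476] f [ 0.5  0.3 -0.3] open 0.952 | dxyz [-85.5  -0.4  78.6] r [ 0.05 -0.    0.01]
```

View pics/w14c.png

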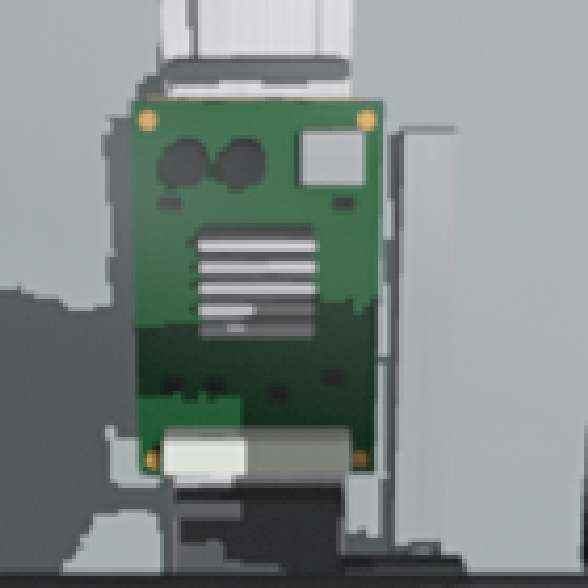

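Call:
play_rows(increments=[{"dx":-25,"dy":0,"dz":0,"rx":0.05,"ry":0,"rz":0},{"dx":-55,"dy":0,"dz":10,"rx":0.05,"ry":0,"rz":0},{"dx":-80,"dy":0,"dz":30,"rx":0.05,"ry":0,"rz":0},{"dx":-85.5,"dy":-0.4,"dz":55,"rx":0.05,"ry":0,"rz":0},{"dx":-85.5,"dy":-0.4,"dz":55,"rx":0.05,"ry":0,"rz":0},{"dx":-85.5,"dy":-0.4,"dz":55,"rx":0.05,"ry":0,"rz":0}])

```text
t: 16.47
eef_pos: [570.1, -107.1, 310.0]
tcp_rot: [-3.134, -0.001, 1.475]
ft_force: [0.4, -0.1, 0.2]
opening: 0.948
```

```bash
python3 - <<'E'
from h import *
plan([570.7,-107,242],1.475)
shot('wrist','w15.png')
E
```

```text
t 16.47 pos [ 570.1 -107.1  310. ] rot [-3.134e+00 -1.000e-03  1.475e+00] f [ 0.4 -0.1  0.2] open 0.948 | dxyz [ 0.1  1.1 68. ] r [-0.07 -0.01 -0.  ]
```

View pics/w15.png

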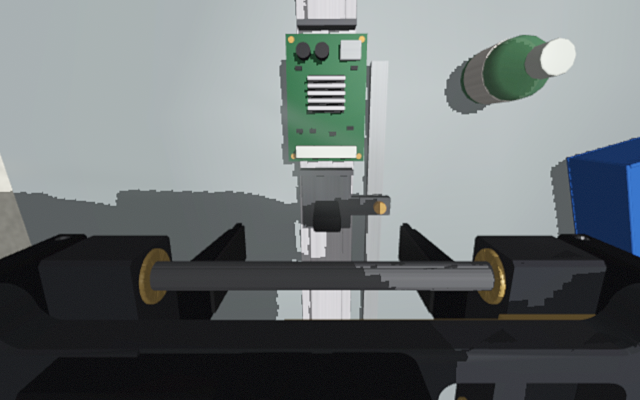

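```bash
python3 - <<'E'
from h import *
c=load('w15.png')
y=np.array([.096,.995,0]);x=np.array([.995,-.096,0]);g=np.array([570.7,-107,0])
for a,b in ((-10,6),(10,6),(10,-6),(-10,-6)): print(np.round(proj(c,g+a*x+b*y+[0,0,84.5]),1))
# board in nest frame
n=np.array([578.8,-22,0])
a=cv2.imread('pics/w15.png');hsv=cv2.cvtColor(a,cv2.COLOR_BGR2HSV)
m=cv2.morphologyEx(cv2.inRange(hsv,(35,90,20),(90,255,200)),cv2.MORPH_CLOSE,np.ones((25,25)))
k=max(cv2.findContours(m[:,:400].copy(),0,1)[0],key=cv2.contourArea)
w=np.array([ray(c,u,v,51.5)[:2] for u,v in k[:,0]],np.float32); print(cv2.minAreaRect(w))
cv2.imwrite('pics/w15c.png',cv2.resize(a[150:250,270:410],None,fx=5,fy=5,interpolation=cv2.INTER_NEAREST))
E
```

```text
[312.  216.7]
[340.7 216.8]
[340.5 233.1]
[312.1 233. ]
((578.2572631835938, -21.410259246826172), (88.49687194824219, 57.302127838134766), 84.55684661865234)
```

View pics/w15c.png

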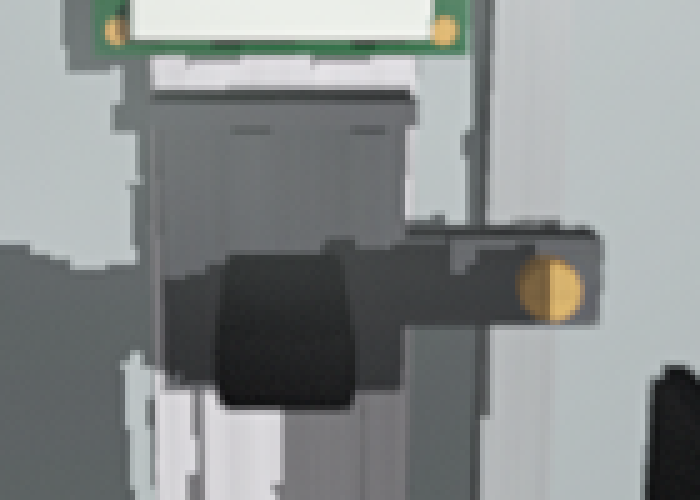

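Call:
play_rows(increments=[{"dx":1,"dy":1.4,"dz":18,"rx":-0.07,"ry":0,"rz":0},{"dx":1,"dy":1.4,"dz":38,"rx":-0.07,"ry":0,"rz":0},{"dx":1,"dy":1.4,"dz":56,"rx":-0.07,"ry":0,"rz":0},{"dx":1,"dy":1.4,"dz":66,"rx":-0.07,"ry":0,"rz":0},{"dx":1,"dy":1.4,"dz":68,"rx":-0.07,"ry":0,"rz":0},{"dx":1,"dy":1.4,"dz":68,"rx":-0.07,"ry":0,"rz":0},{"dx":1,"dy":1.4,"dz":68,"rx":-0.07,"ry":0,"rz":0}])

```text
t: 17.1
eef_pos: [572.0, -105.4, 244.4]
tcp_rot: [3.138, -0.0, 1.476]
ft_force: [0.4, -0.6, 0.1]
opening: 0.948
```

Call:
play_rows(increments=[{"dx":0,"dy":0,"dz":0,"rx":0,"ry":0,"rz":0},{"dx":0,"dy":0,"dz":0,"rx":0,"ry":0,"rz":0},{"dx":0,"dy":0,"dz":0,"rx":0,"ry":0,"rz":0},{"dx":0,"dy":0,"dz":0,"rx":0,"ry":0,"rz":0},{"dx":0,"dy":0,"dz":0,"rx":0,"ry":0,"rz":0},{"dx":0,"dy":0,"dz":0,"rx":0,"ry":0,"rz":0},{"dx":0,"dy":0,"dz":0,"rx":0,"ry":0,"rz":0},{"dx":0,"dy":0,"dz":0,"rx":0,"ry":0,"rz":0}], fingers=0.1)

```text
t: 17.77
eef_pos: [571.9, -105.5, 244.4]
tcp_rot: [3.138, -0.001, 1.476]
ft_force: [1.0, 0.2, -0.5]
opening: 0.446
```

Call:
play_rows(increments=[{"dx":0,"dy":0,"dz":0,"rx":0,"ry":0,"rz":0},{"dx":0,"dy":0,"dz":0,"rx":0,"ry":0,"rz":0},{"dx":0,"dy":0,"dz":0,"rx":0,"ry":0,"rz":0},{"dx":0,"dy":0,"dz":0,"rx":0,"ry":0,"rz":0},{"dx":0,"dy":0,"dz":0,"rx":0,"ry":0,"rz":0},{"dx":0,"dy":0,"dz":0,"rx":0,"ry":0,"rz":0}], fingers=0)

```text
t: 18.27
eef_pos: [571.6, -105.4, 244.3]
tcp_rot: [3.14, -0.001, 1.476]
ft_force: [-5.0, 0.5, 2.3]
opening: 0.207
```

Call:
play_rows(increments=[{"dx":-2,"dy":0,"dz":0,"rx":0,"ry":0,"rz":0},{"dx":-6,"dy":0,"dz":0,"rx":0,"ry":0,"rz":0},{"dx":-12,"dy":0,"dz":0,"rx":0,"ry":0,"rz":0},{"dx":-18,"dy":0,"dz":0,"rx":0,"ry":0,"rz":0},{"dx":-24,"dy":0,"dz":0,"rx":0,"ry":0,"rz":0},{"dx":-30,"dy":0,"dz":0,"rx":0,"ry":0,"rz":0},{"dx":-34,"dy":0,"dz":0,"rx":0,"ry":0,"rz":0},{"dx":-36,"dy":0,"dz":0,"rx":0,"ry":0,"rz":0}])

```text
t: 18.93
eef_pos: [568.1, -142.2, 244.3]
tcp_rot: [3.139, -0.0, 1.475]
ft_force: [-0.1, 2.3, 1.8]
opening: 0.206
```

```bash
cat > v.py <<'E'
from h import *
import sys
f=sys.argv[1]
s=env.state(); print(s['t'],s['eef_pos'].round(1),s['ft_force'].round(1),s['opening'].round(3))
c=shot('scene','s'+f); a=cv2.imread('pics/s'+f); u,v=map(int,proj(c,[580,-140,45]))
b=cv2.resize(a[v-45:v+45,u-80:u+80],None,fx=5,fy=5,interpolation=cv2.INTER_CUBIC)
cv2.imwrite('pics/s'+f,b); shot('wrist','w'+f); print(u,v)
E
python3 v.py 20.png
```

```text
Traceback (most recent call last):
  File "v.py", line 4, in <module>
    s=env.state(); print(s['t'],s['eef_pos'].round(1),s['ft_force'].round(1),s['opening'].round(3))
                                                                             ^^^^^^^^^^^^^^^^^^
AttributeError: 'float' object has no attribute 'round'
```

```bash
sed -i "s/s\['opening'\].round(3)/s['opening']/" v.py; python3 v.py 20.png
```

```text
18.9333 [ 568.1 -142.2  244.3] [-0.1  2.3  1.8] 0.20553171335792822
286 231
```

View pics/s20.png

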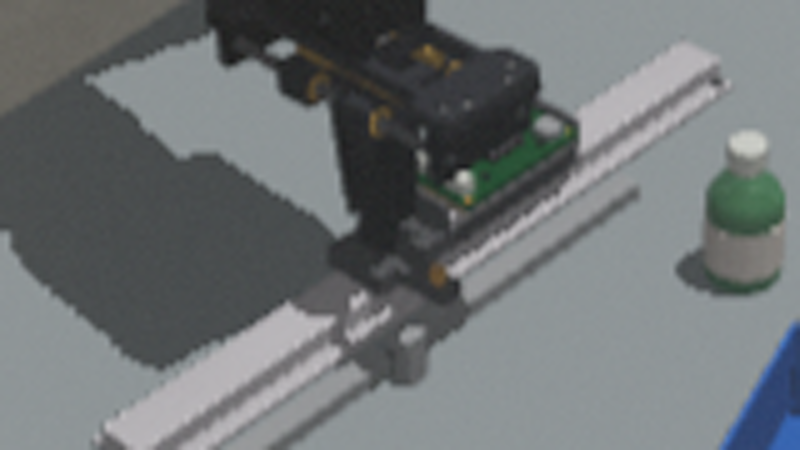

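View pics/w20.png

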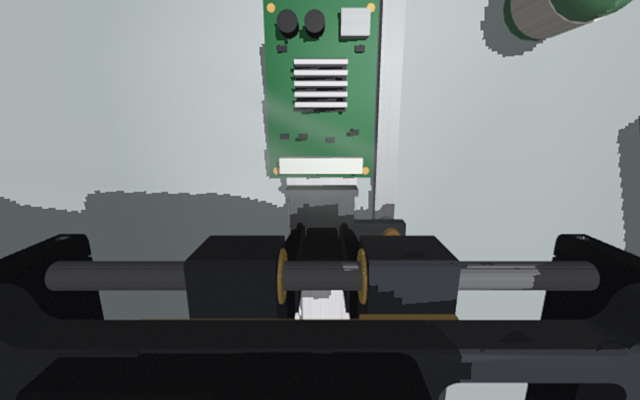

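Call:
play_rows(increments=[{"dx":-3,"dy":0,"dz":0,"rx":0,"ry":0,"rz":0},{"dx":-8,"dy":0,"dz":0,"rx":0,"ry":0,"rz":0},{"dx":-14,"dy":0,"dz":0,"rx":0,"ry":0,"rz":0},{"dx":-20,"dy":0,"dz":0,"rx":0,"ry":0,"rz":0},{"dx":-24,"dy":0,"dz":0,"rx":0,"ry":0,"rz":0},{"dx":-26,"dy":0,"dz":0,"rx":0,"ry":0,"rz":0},{"dx":-27,"dy":0,"dz":0,"rx":0,"ry":0,"rz":0}])

```text
t: 19.62
eef_pos: [565.6, -169.4, 244.3]
tcp_rot: [3.139, 0.0, 1.475]
ft_force: [0.3, 2.1, 2.0]
opening: 0.208
```

```bash
python3 v.py 21.png
```

```text
19.6167 [ 565.6 -169.4  244.3] [0.3 2.1 2. ] 0.2080820054652435
286 231
```

View pics/s21.png

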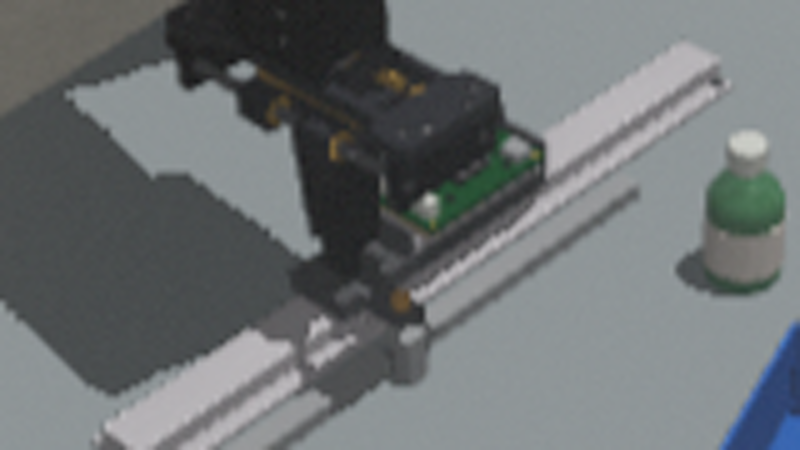

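Now single-millimetre steps, watching the force.

Call:
play_rows(increments=[{"dx":-1,"dy":0,"dz":0,"rx":0,"ry":0,"rz":0},{"dx":-2,"dy":0,"dz":0,"rx":0,"ry":0,"rz":0},{"dx":-2,"dy":0,"dz":0,"rx":0,"ry":0,"rz":0}])

```text
t: 19.97
eef_pos: [565.4, -171.3, 244.3]
tcp_rot: [3.139, 0.0, 1.476]
ft_force: [-0.9, 0.3, 1.1]
opening: 0.206
```

Call:
play_rows(increments=[{"dx":-1,"dy":0,"dz":0,"rx":0,"ry":0,"rz":0},{"dx":-2,"dy":0,"dz":0,"rx":0,"ry":0,"rz":0}])

```text
t: 20.13
eef_pos: [565.2, -173.2, 244.3]
tcp_rot: [3.139, 0.0, 1.476]
ft_force: [0.9, 2.1, 0.6]
opening: 0.209
```

Call:
play_rows(increments=[{"dx":-1,"dy":0,"dz":0,"rx":0,"ry":0,"rz":0},{"dx":-1,"dy":0,"dz":0,"rx":0,"ry":0,"rz":0}])

```text
t: 20.3
eef_pos: [565.1, -174.4, 244.3]
tcp_rot: [3.139, 0.0, 1.476]
ft_force: [-1.3, 0.1, 1.1]
opening: 0.208
```

Call:
play_rows(increments=[{"dx":-1,"dy":0,"dz":0,"rx":0,"ry":0,"rz":0}])

```text
t: 20.38
eef_pos: [565.0, -175.4, 244.3]
tcp_rot: [3.139, 0.001, 1.476]
ft_force: [-0.4, 0.3, 1.8]
opening: 0.207
```

Call:
play_rows(increments=[{"dx":-1,"dy":0,"dz":0,"rx":0,"ry":0,"rz":0}])

```text
t: 20.47
eef_pos: [564.9, -176.6, 244.3]
tcp_rot: [3.139, 0.001, 1.476]
ft_force: [-0.8, -0.7, 1.1]
opening: 0.209
```

Call:
play_rows(increments=[{"dx":-1,"dy":0,"dz":0,"rx":0,"ry":0,"rz":0}])

```text
t: 20.55
eef_pos: [564.8, -177.8, 244.3]
tcp_rot: [3.139, 0.001, 1.476]
ft_force: [-1.1, -1.3, 0.6]
opening: 0.209
```

Call:
play_rows(increments=[{"dx":-1,"dy":0,"dz":0,"rx":0,"ry":0,"rz":0}])

```text
t: 20.63
eef_pos: [564.6, -179.1, 244.3]
tcp_rot: [3.139, 0.001, 1.476]
ft_force: [-1.8, -2.8, 0.0]
opening: 0.21
```

Call:
play_rows(increments=[{"dx":-0.7,"dy":0,"dz":0,"rx":0,"ry":0,"rz":0}])

```text
t: 20.72
eef_pos: [564.6, -180.0, 244.3]
tcp_rot: [3.139, 0.001, 1.476]
ft_force: [0.6, 3.1, 1.8]
opening: 0.209
```

Call:
play_rows(increments=[{"dx":0,"dy":0,"dz":0,"rx":0,"ry":0,"rz":0},{"dx":0,"dy":0,"dz":0,"rx":0,"ry":0,"rz":0}])

```text
t: 20.88
eef_pos: [564.6, -180.0, 244.3]
tcp_rot: [3.139, 0.001, 1.476]
ft_force: [-1.2, 0.6, 1.2]
opening: 0.208
```

```bash
python3 v.py 22.png
```

```text
20.8833 [ 564.6 -180.   244.3] [-1.2  0.6  1.2] 0.20756456972231133
286 231
```

View pics/s22.png

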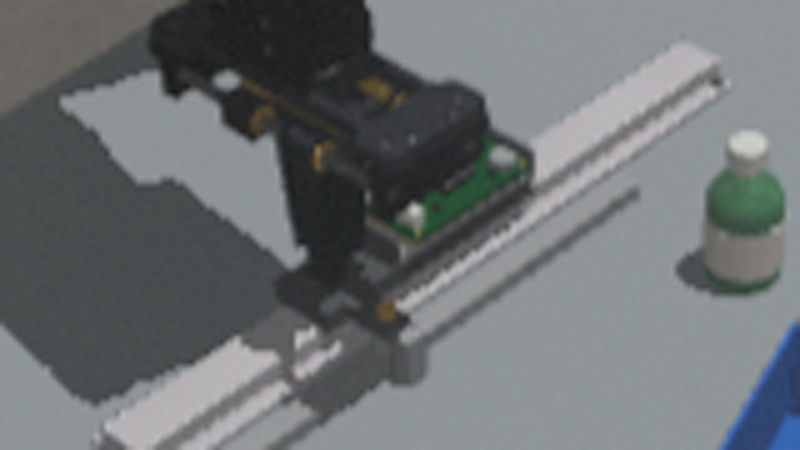

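Call:
play_rows(increments=[{"dx":-0.8,"dy":0,"dz":0,"rx":0,"ry":0,"rz":0}])

```text
t: 21.07
eef_pos: [564.5, -180.4, 244.3]
tcp_rot: [3.139, 0.001, 1.476]
ft_force: [1.7, 6.7, 1.7]
opening: 0.206
```

Call:
play_rows(increments=[{"dx":-0.6,"dy":0,"dz":0,"rx":0,"ry":0,"rz":0}])

```text
t: 21.15
eef_pos: [564.5, -180.6, 244.3]
tcp_rot: [3.139, -0.0, 1.476]
ft_force: [0.7, 5.6, 1.8]
opening: 0.209
```

Call:
play_rows(increments=[{"dx":0.7,"dy":0,"dz":0,"rx":0,"ry":0,"rz":0},{"dx":0.7,"dy":0,"dz":0,"rx":0,"ry":0,"rz":0},{"dx":0.7,"dy":0,"dz":0,"rx":0,"ry":0,"rz":0},{"dx":0.7,"dy":0,"dz":0,"rx":0,"ry":0,"rz":0},{"dx":0.7,"dy":0,"dz":0,"rx":0,"ry":0,"rz":0},{"dx":0.7,"dy":0,"dz":0,"rx":0,"ry":0,"rz":0}])

```text
t: 21.65
eef_pos: [564.6, -180.0, 244.3]
tcp_rot: [3.139, -0.0, 1.476]
ft_force: [-0.6, 0.9, 1.0]
opening: 0.207
```

```bash
python3 v.py 23.png; python3 - <<'E'
from h import *
c=load('w23.png')
y=np.array([.096,.995,0]);g=np.array([564.6,-179.9,0]);n=g+85*y; print('expected nest',n)
a=cv2.imread('pics/w23.png');hsv=cv2.cvtColor(a,cv2.COLOR_BGR2HSV)
m=cv2.morphologyEx(cv2.inRange(hsv,(35,90,20),(90,255,200)),cv2.MORPH_CLOSE,np.ones((25,25)))
k=max(cv2.findContours(m[:,:400].copy(),0,1)[0],key=cv2.contourArea)
w=np.array([ray(c,u,v,51.5)[:2] for u,v in k[:,0]],np.float32); print(cv2.minAreaRect(w))
E
```

```text
21.65 [ 564.6 -180.   244.3] [-0.6  0.9  1. ] 0.20748836491211076
286 231
expected nest [572.76  -95.325   0.   ]
((571.5734252929688, -96.09196472167969), (88.35113525390625, 57.50307846069336), 84.56499481201172)
```

View pics/w23.png

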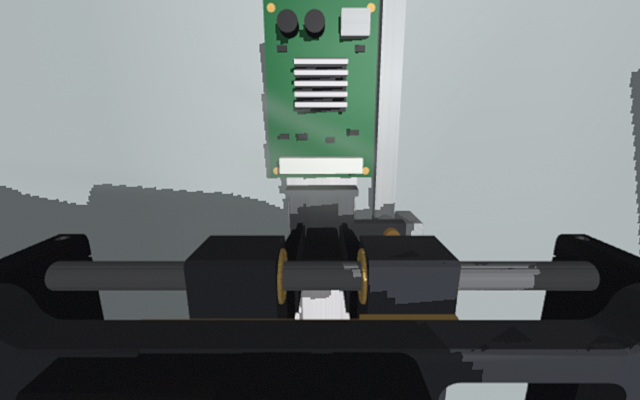

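View pics/s23.png

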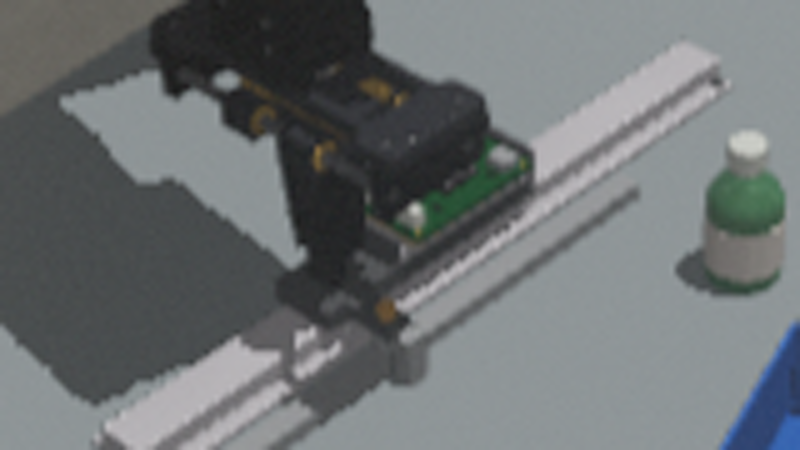

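```bash
python3 -c "
from h import *
print(env.job_done()); s=env.state(); print(s['t'],s['eef_pos'],s['ft_force'],s['opening'])"
```

```text
the job is handed in; nothing more can be done
None
the job is handed in; nothing more can be done
```

I laid the sheet on the plate, stacked the smaller board on it, and slid the loaded carriage by its handle into the notch. I handed the job in at about 21.7 s, still gripping the handle. No verdict was reported.

**Which board:** Three boards were in view, at top-view pixels (134,127), (249,150) and (211,197). I took the one at (211,197), which stood on a stand and measured about 89 x 58 mm.

**Notch:** The slide took about 2 N. The handle was pulled forward with about 2.8 N, and after that the push met 6 to 7 N. I eased back to 0.9 N at y = -180.0 mm. The pictures had put the notch at about -179.4 mm. I pushed at most about 1 mm past the notch.

**Load:** After placing, the sheet lay between the lips with roughly equal gaps at both ends. In the last image the board was about 1 mm from where it should be, and it had not moved relative to the hand during the slide. The sheet was under the board, so I could not see it separately after stacking. The image-based estimates disagreed with each other by 1 to 2 mm, which is about what the calibration allows.

**Handle and bystanders:** The jaws were closed on the 20 mm post. The grasp point was about 4 mm above the grip point. The bottle was in its place in the last picture, and I never went near the mug or the screwdriver.

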